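Unbolt the face-paint case

TASK

Unbolt the paint case on the desk: with one fingertip press its long spring safety catch down and keep it down while the other fingertip pushes the bolt by its upright tab, out of its keeper and all the way back to its stop. Then let the catch spring up again, so that it locks the bolt in the withdrawn position, and take the hand away. Only press and push, lift or carry nothing, and leave the pots and other things on and around the case where they stand.

Things in the scene. Friction and masses are not known exactly. Their poses are not given: they have to be found in the camera images.
- case: Dark grey hard paint case, aluminium edges, 260 x 300 mm, lid top 70 mm above the desk, lying flat, heavy, does not move. Origin: centre of its underside; x, y along its sides (260 mm along x), z up. Split lid, seam across it at x = 63 mm; a carrying handle stands out 31 mm from its -x side. On the lid is the bolt lock, plain metal: bolt on the -y half, safety catch on the +y half.
- plate (a point): Middle of the lock on the lid, 73 mm above the desk, axes as the case. The bolt is a flat steel bar 12 mm wide along case x at y = -40 mm, top 87 mm above the desk, with a rack of three teeth 14 mm apart on its +y side (to y = -21, top 91 mm up). It runs under two guides and the keeper (tops 91 mm up, 28 mm wide, about 10 mm long, at x = -55, 43 and 83 mm).
- bolt (a joint): How far the bolt is withdrawn, m: 0 = shot through its keeper across the seam, 0.042 = fully withdrawn, at its stop. It slides along the case's -x (away from seam and keeper), friction about 2 N, no spring. The catch's tongue stands in its rack and stops it at 0 (2 mm of play) and again every 14 mm unless the catch is held down; at 0.042 it locks the bolt withdrawn.
- tab (a point): Middle of the top edge of the pushing face (the one looking to the case's +x, to the seam) of the bolt's upright tab: steel plate 44 mm wide along case y (y = -62 to -18 mm), 6 mm thick along x, from 92 to 123 mm above the desk. That face is at case x = 8 mm when the bolt is shot. It moves with the bolt; axes as the case.
- catch (a joint): How far the safety catch is pressed, m: 0 = up, 0.007 = fully down on its stop. Moves straight down; its spring takes about 3 N to start, 9 N to be fully down. The bolt is free only while it is down by more than 0.0055. Let go, it springs up by itself, fully only where its tongue meets a gap of the rack (bolt within about 2 mm of 0, 0.014, 0.028 or 0.042).
- pad (a point): Centre of the top of the catch's press pad: long flat steel bar beside the tab, 105 mm along case x (x = -50 to 55 mm), 44 mm wide (y = 18 to 62 mm), top 107 mm above the desk when up, 100 mm when down, 36 mm clear of the tab sideways. It can be pressed anywhere along it, and a fingertip can slide along it while pressing. It moves with the catch; axes as the case.
- pot_lid: Bystander: flat round paint pot, 62 mm across, 16 mm high, on the lid at the case's -x, -y corner. Origin: centre of underside.
- dish: Bystander: shallow clear plastic dish, 60 mm across, 14 mm high, on the lid at the case's -x, +y corner. Origin: centre of underside.
- pot_near: Bystander: flat round paint pot, 62 mm across, 16 mm high, on the desk beside the case. Origin: centre of underside.
- pot_side: Bystander: flat round paint pot, 62 mm across, 16 mm high, on the desk beside the case. Origin: centre of underside.
- mug: Bystander: white mug, 84 mm across, 88 mm high, empty, on the desk beside the case. Origin: centre of underside.
- jar: Bystander: glass jar with white lid, 52 mm across, 60 mm high, on the desk beside the case. Origin: centre of underside.
- stick: Bystander: flat wooden mixing stick, 150 x 18 x 5 mm, lying on the desk beyond the case (its +x side). Origin: centre of underside, x along its length.

How it is judged:
On the way:
1. the bolt is on its way, between a quarter and three quarters withdrawn, with the safety catch held down (value of joint bolt between 0.01 and 0.032 m and value of joint catch above 0.0045 m), for 0.04 s.
At the end, for the whole second after the job is handed in: The bolt is withdrawn by at least 38.5 of its 42 mm, the catch has sprung up again (less than 1.5 mm down) and so locks it there, and every pot, dish, mug, jar and stick stands within 20 mm of where it was (value of joint bolt above 0.0385 m and value of joint catch below 0.0015 m and distance of each of pot_lid, pot_near, pot_side, dish, mug, jar, stick from where it was at the start of the episode below 0.02 m); the robot touches nothing.
It fails at once if a bystander is lifted, carried or pushed more than 20 mm (distance of any of pot_lid, pot_near, pot_side, dish, mug, jar, stick from where it was at the start of the episode above 0.02 m).
It also fails if it takes over 42 s, if anything falls off the work surface, if the arm or the gripper's body presses on something with over 40 N, if the wrist force passes 120 N, or if a joint passes its speed limit or range.

ROBOT

A 6-joint arm with a two-finger parallel gripper is mounted at the origin on the work surface. World frame = base frame: x ahead of the robot, y to its left, z up, the work surface at z = 0. Lengths are in m, angles in rad, forces in N, time in s.
With the tool pointing down it reaches from about 0.225 to 0.875 m from the base axis. Payload 3.4 kg.
Tool frame: the origin (TCP) lies midway between the tips of the shut fingers; the grasp point (between the pads) lies 19 mm behind it (pinch_z is the distance from the TCP to the grasp point, in m); z points along the fingers, y is the line along which they close (so a half turn about z gives the same grasp; the last joint's range is limited). The gripper opens to 85 mm and grips with 20 to 120 N. Pads are 22 mm wide; open, the fingers measure 114 mm over their backs; the gripper's body (76 mm by 85 mm) begins 54 mm behind the grasp point. The pads swing forward as they close: fully open they stand 13 mm farther back than shut.
Start: joints at [1.125, 0.276, 1.505, -0, 1.361, -0.121], TCP at [0.184, 0.545, 0.231] pointing down, gripper open.
Joint ranges: [-2.89, 2.89], [-0.75, 2.08], [0.22, 2.7], [-1.18, 4.32], [0.11, 2.71], [-2.7, 2.7]. Speed limits (rad/s): [2.57, 2.57, 3.14, 3.14, 3.14, 3.14].

INTERFACE

Orientations are given as a unit quaternion [w, x, y, z].
In Python, from rig import get_state, get_image, sign_off, pinch_z gives the robot as it stands.
- The arm moves only by the tool send_rows, never from a script. Its argument "steps" is one flat list of numbers, 5 for each row, row after row: the gripper's target within -1 to 1 (fully open at 1, half-way at 0, shut at -1), then the shift along the tool's x, y, z in cm, then the turn about the tool's z in degrees. In form: [gripper, x, y, z, roll, gripper, x, y, z, roll, ...]. A call has 1 to 12 rows; each row shifts and turns the commanded pose from where the row before left it, along the tool's axes as they then stand; what a row does not reach is not made up. A row lasts 1/10 s, in which the tool goes at most 50 mm and 8.59 degrees, less where a joint would pass 70% of its speed; a pose out of reach is approached as far as the arm can. A call is refused whole if a number of a shift passes 5 or a number of a turn 8.59, either way. A call with a gripper value outside its range is refused whole. The fingers move at their own pace and stop on an object; "newtons" is the grip in N (left out, the last holds). Time passes only in rows, so rows that do not move let the fingers close. It gives the time, the measured TCP pose, the force, the opening and the grip force at its end, in the units of the state.
- get_state(): the state, without advancing time (a new reading comes with each control period).
- get_image(name): name is "side" or "top" or "wrist"; returns a dict with "color" (420x560x3 uint8, red, green, blue), "mtx" (3x3 intrinsics, pixels), "T" (4x4, takes a point from camera to world coordinates); the wrist camera has in their place "mount" (4x4, takes a point from camera to tool coordinates, whose origin is the TCP and whose axes are the flange's). Camera axes: x right, y down, z forward; pixel columns grow to the right and rows downward; lengths in m; the calibration is good to about 2 mm. The wrist camera is an equidistant fisheye: a pixel r from the principal point sees the ray r / f radians off the axis. A picture is of the moment at which its call begins: read the wrist's pose just before it. There is no depth.
- sign_off(): hands the job in; it is judged then, once.
The state is a dict: "clock": time; "qpos": joint angles; "qd": joint speeds; "effort": joint torques, N m; "position": TCP position; "ee_rot": TCP orientation; "contact_force": force on the tool from outside, world axes, zero at the start; "moment": the same for the moment, N m; "width": finger opening in m; "gripper_force": force on a finger pad.
Only numpy, scipy, OpenCV 4.12 (cv2) and the standard library are available. Lean on these libraries where they do the work, as an engineer would, in place of code of your own. Each camera call takes 0.05 s, during which the arm holds its last target. There are 200 camera calls.

## Working session

There is one attempt and no reset: what is moved stays moved. The work goes in short steps, Python scripts to look and compute and a tool call to move; the robot and the scene stay as the last step left them, time stands still between calls to the robot, and variables do not carry over. Pictures are saved under pics/ and viewed, at most 10 in all, crops included, and the job is handed in when it is done.

Besides the shell and the picture viewer there is one more tool, called after "Call:" by a JSON object that holds its "api" and its "payload". send_rows: Moves the arm, as the interface text tells. Its arguments: {"type":"object","properties":{"steps":{"type":"array"},"newtons":{"type":"number"}},"required":["steps"]}

```bash
mkdir -p pics
python3 - <<'E'
from rig import *
import cv2
s=get_state();print(s['position'],s['ee_rot'],s['width'],pinch_z)
for n in('top','side'):
    d=get_image(n);cv2.imwrite(f'pics/{n}0.png',cv2.resize(d['color'][:,:,::-1],(800,600),interpolation=cv2.INTER_CUBIC));print(n,d['mtx'].tolist(),d['T'].round(4).tolist())
E
```

```text
[0.18324952 0.54446118 0.23042312] [-2.71288921e-04  1.61693067e-01  9.86840666e-01 -8.82554624e-04] 0.08529111262123283 0.0187
top [[379.8671085794417, 0.0, 276.15326877050364], [0.0, 379.8671085794417, 213.5050913003067], [0.0, 0.0, 1.0]] [[-0.022, -0.9853, 0.1693, 0.4181], [-0.9995, 0.0253, 0.0177, 0.0413], [-0.0218, -0.1689, -0.9854, 1.0382], [0.0, 0.0, 0.0, 1.0]]
side [[393.50270582339584, 0.0, 271.97824599074016], [0.0, 393.50270582339584, 217.51369040125186], [0.0, 0.0, 1.0]] [[0.8805, -0.2745, 0.3865, 0.1938], [-0.474, -0.4988, 0.7256, -0.6571], [-0.0064, -0.8221, -0.5693, 0.6813], [0.0, 0.0, 0.0, 1.0]]
```

View pics/top0.png

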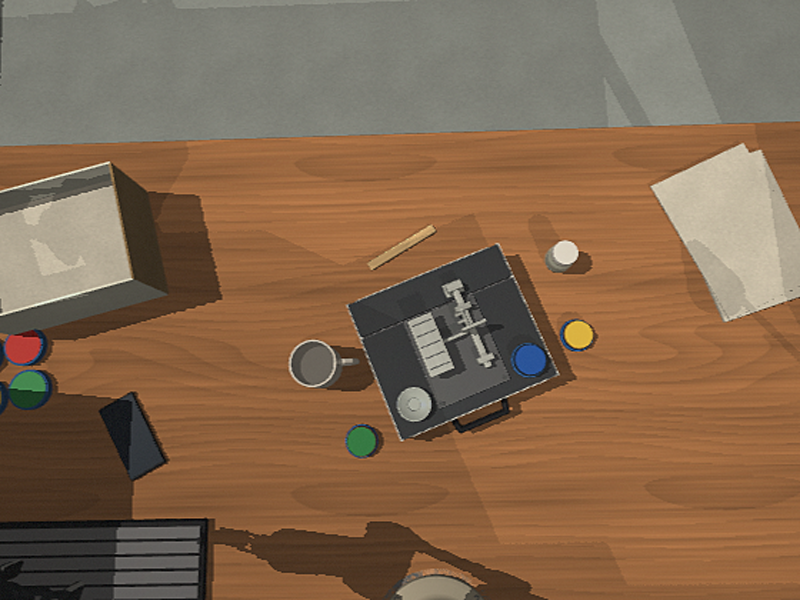

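View pics/side0.png

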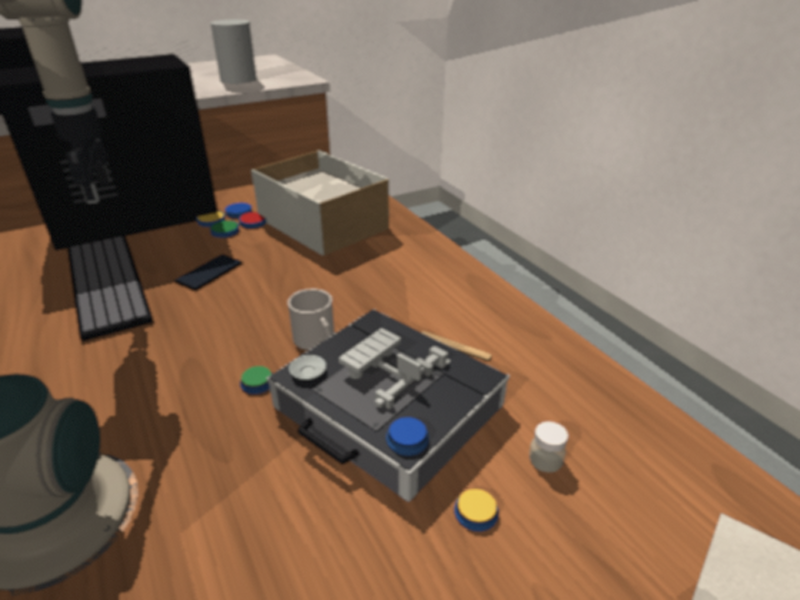

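The case lid's corners are at about (349,304), (500,243), (556,376) and (402,440) in the enlarged top view. The handle is at the bottom (-x), the catch bar at (430,345) and the bolt to its right. I'll take an enlarged crop to measure more closely.

Run:
```python
from rig import *
import cv2
d=get_image('top')
cv2.imwrite('pics/crop.png',cv2.resize(d['color'][160:320,230:410,::-1],None,fx=3.75*1,fy=3.75,interpolation=cv2.INTER_CUBIC)[:600])
```

```text
(no output)
```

View pics/crop.png

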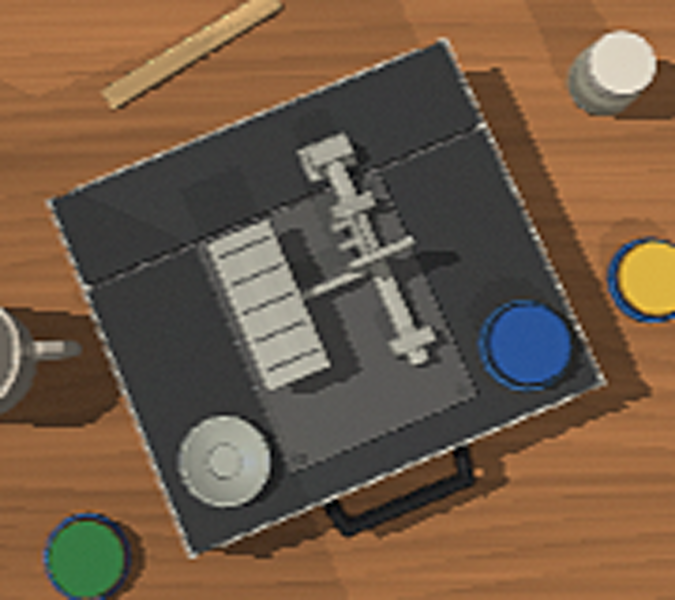

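```bash
cat > h.py <<'E'
from rig import *
import numpy as np, cv2
from scipy.spatial.transform import Rotation as R
from scipy.optimize import least_squares
def fit():
    d=get_image('top');K=d['mtx'];Ti=np.linalg.inv(d['T'])
    P=np.array([[130,150,70],[130,-150,70],[-130,-150,70],[-130,150,70],[55,62,107],[55,18,107],[-50,18,107],[-50,62,107]])/1e3
    p=np.array([[50,203],[445,40],[604,382],[192,556],[207,244],[267,222],[328,366],[270,390]])/3.75+[230,160]-0.37
    def pr(v,P=P):
        c,s=np.cos(v[2]),np.sin(v[2]);W=P@np.array([[c,-s,0],[s,c,0],[0,0,1]]).T+[v[0],v[1],0]
        C=W@Ti[:3,:3].T+Ti[:3,3];return C[:,:2]/C[:,2:]*[K[0,0],K[1,1]]+K[:2,2]
    r=least_squares(lambda v:(pr(v)-p).ravel(),[.5,0,.4]);return r.x,(pr(r.x)-p).round(1),pr
def case(v,x,y):c,s=np.cos(v[2]),np.sin(v[2]);return np.array([v[0]+c*x-s*y,v[1]+s*x+c*y])
E
python3 - <<'E'
from h import *
v,e,pr=fit();print(v.tolist(),e.tolist())
t=pr(v,np.array([[8,-18,123],[8,-62,123]])/1e3);print('tab crop px',(t-[230,160])*3.75)
s=get_state();w,x,y,z=s['ee_rot'];M=R.from_quat([x,y,z,w]).as_matrix();print(M.round(3).tolist())
print('tool y yaw',np.degrees(np.arctan2(M[1,1],M[0,1])),'case y yaw',np.degrees(v[2])+90)
T=case(v,.027,0);print('target',T,'tool shift cm',M.T@np.r_[T-s['position'][:2],0]*100)
E
```

```text
[0.5206015323158381, -0.040132271343420824, 0.3699900040714051] [[-0.8, -0.6], [-0.1, -0.5], [0.2, 0.4], [-0.1, 0.7], [-0.1, 0.0], [0.3, -0.9], [0.9, 0.0], [-0.3, 0.6]]
tab crop px [[347.54459545 258.55757571]
 [409.99602498 232.60079631]]
[[-0.948, 0.319, -0.001], [0.319, 0.948, -0.001], [0.0, -0.001, -1.0]]
tool y yaw 71.38963075307139 case y yaw 111.19886569531965
target [ 0.54577447 -0.03036891] tool shift cm [-5.26964614e+01 -4.29292481e+01  4.23545472e-02]
```

Call:
{"api": "send_rows", "payload": {"steps": [0.6, -3, -2.5, 0, 0, 0.6, -3, -2.5, 0, 0, 0.6, -3, -2.5, 0, 0, 0.6, -3, -2.5, 0, 0, 0.6, -3, -2.5, 0, 0, 0.6, -3, -2.5, 0, 0, 0.6, -3, -2.5, 0, 0, 0.6, -3, -2.5, 0, 0, 0.6, -3, -2.5, 0, 0, 0.6, -3, -2.5, 0, 0, 0.6, -3, -2.5, 0, 0, 0.6, -3, -2.5, 0, 0]}}

```text
clock: 1.4
position: [0.4294, 0.1443, 0.2313]
ee_rot: [0.0, 0.162, 0.987, 0.0]
contact_force: [-0.2, -0.2, 0.2]
width: 0.0681
gripper_force: 0.0
```

Call:
{"api": "send_rows", "payload": {"steps": [0.6, -3, -2.5, 0, 0, 0.6, -3, -2.5, 0, 0, 0.6, -3, -2.5, 0, 0, 0.6, -3, -2.5, 0, 0, 0.6, -3, -2.5, 0, 0, 0.6, 0, 0, 0, -8, 0.6, 0, 0, 0, -8, 0.6, 0, 0, 0, -8, 0.6, 0, 0, 0, -8, 0.6, 0, 0, 0, -7.8, 0.6, 0, 0, 0, 0, 0.6, 0, 0, 0, 0]}}

```text
clock: 2.6
position: [0.5311, -0.0206, 0.2312]
ee_rot: [-0.0, -0.182, 0.983, 0.0]
contact_force: [0.2, 0.2, -0.9]
width: 0.0682
gripper_force: 0.0
```

```bash
cat > g.py <<'E'
from h import *
V=np.array([0.5206,-0.0401,0.3700])
def rep(x=.027,y=0,v=V):
    s=get_state();w,a,b,c=s['ee_rot'];M=R.from_quat([a,b,c,w]).as_matrix()
    d=s['position'][:2]-v[:2];cs,sn=np.cos(v[2]),np.sin(v[2])
    print('t',s['clock'],'pos',s['position'].round(4),'case xy mm',(np.array([cs*d[0]+sn*d[1],-sn*d[0]+cs*d[1]])*1e3).round(1),'w',round(s['width'],4),'F',s['contact_force'].round(1))
    print('tool y yaw',np.degrees(np.arctan2(M[1,1],M[0,1])).round(2),'shift cm',(M.T@np.r_[case(v,x,y)-s['position'][:2],0]*100).round(2),'q',s['qpos'].round(2))
    return s,M
E
python3 - <<'E'
from g import *
rep()
d=get_image('wrist');print(d['mtx'],d['mount'].round(3).tolist());cv2.imwrite('pics/w1.png',cv2.resize(d['color'][:,:,::-1],(800,600)))
E
```

```text
t 2.6 pos [ 0.5311 -0.0206  0.2312] case xy mm [16.9 14.4] w 0.0682 F [ 0.2  0.2 -0.9]
tool y yaw 111.03 shift cm [-1.02 -1.44 -0.  ] q [-0.17  0.21  1.6   0.    1.34 -2.11]
[[325.1922621    0.         278.02295701]
 [  0.         325.1922621  209.00156852]
 [  0.           0.           1.        ]] [[-0.002, -0.953, -0.304, 0.077], [1.0, -0.001, -0.001, -0.0], [0.001, -0.304, 0.953, -0.142], [0.0, 0.0, 0.0, 1.0]]
```

View pics/w1.png

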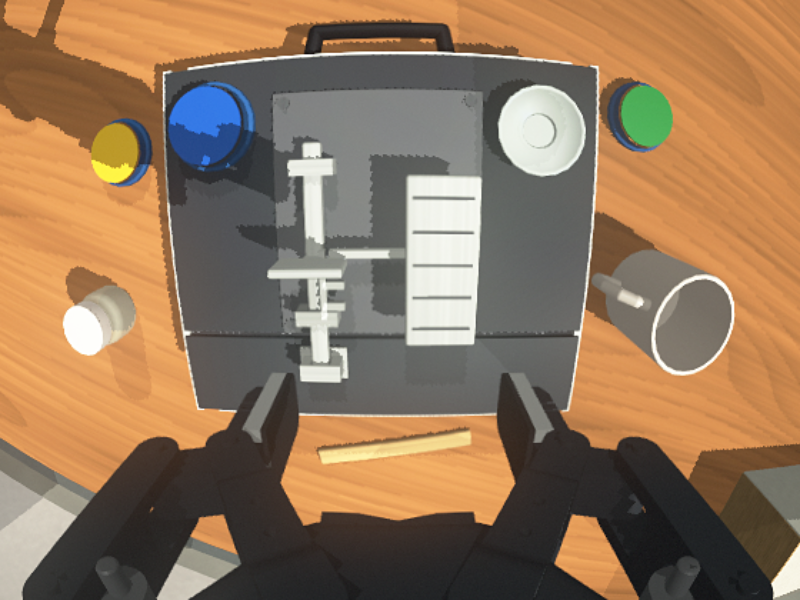

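The wrist view shows the catch pad's corners at (407,177), (480,177), (474,346) and (407,346). The tab runs (268,275)-(345,265), and the fingers straddle both. I'll refine the case pose from these points.

Run:
```python
from g import *
s=get_state();w,a,b,c=s['ee_rot'];M=R.from_quat([a,b,c,w]).as_matrix()
d=get_image('wrist');K=d['mtx'];mt=d['mount']
def pr(v,P):
    c_,s_=np.cos(v[2]),np.sin(v[2]);W=P@np.array([[c_,-s_,0],[s_,c_,0],[0,0,1]]).T+[v[0],v[1],0]
    C=((W-s['position'])@M-mt[:3,3])@mt[:3,:3]
    n=np.linalg.norm(C[:,:2],axis=1);th=np.arctan2(n,C[:,2])
    return (C[:,:2]/n[:,None]*th[:,None]*K[0,0]+K[:2,2])/.7
P=np.array([[-50,18,107],[-50,62,107],[55,62,107],[55,18,107],[130,150,70],[130,-150,70],[-130,-150,70],[-130,150,70]])/1e3
p=np.array([[407,177],[480,177],[474,346],[407,346],[570,411],[198,409],[164,72],[598,67]])
print((pr(V,P)-p).round(1).tolist())
r=least_squares(lambda v:(pr(v,P)-p).ravel(),V,x_scale=.01);print(r.x,(pr(r.x,P)-p).round(1).tolist())
print(pr(r.x,np.array([[8,-62,123],[8,-18,123],[8,-62,92]])/1e3))
rep(.027,0,r.x)
```

```text
[[-3.2, -3.6], [0.5, -2.6], [-0.3, -1.5], [-3.1, -0.9], [-1.8, -1.2], [-1.6, -0.1], [-3.1, -0.0], [-1.2, -2.7]]
[ 0.5212434  -0.0385951   0.36757062] [[-0.9, -1.6], [2.7, -0.3], [1.2, 0.3], [-1.5, 0.9], [-1.1, 0.3], [-0.5, 0.8], [-1.3, 0.7], [0.8, -0.4]]
[[266.85014534 281.83416015]
 [342.23198693 281.34603657]
 [279.70280099 268.68928977]]
t 2.7 pos [ 0.5312 -0.0205  0.2312] case xy mm [15.7 13.3] w 0.0685 F [-0.1  0.4 -0. ]
tool y yaw 111.09 shift cm [-1.13 -1.33 -0.  ] q [-0.17  0.21  1.6   0.    1.34 -2.11]
```

Call:
{"api": "send_rows", "payload": {"steps": [0.6, -1.1, -1.3, 0, 0, 0.6, 0, 0, 2.5, 0, 0.6, 0, 0, 2.5, 0, 0.6, 0, 0, 2.5, 0, 0.6, 0, 0, 2.0, 0, 0.6, 0, 0, 1.5, 0, 0.6, 0, 0, 0.9, 0, 0.6, 0, 0, 0, 0, 0.6, 0, 0, 0, 0]}}

```text
clock: 3.6
position: [0.5467, -0.0288, 0.1128]
ee_rot: [0.0, -0.184, 0.983, -0.0]
contact_force: [0.0, -0.7, 0.1]
width: 0.0684
gripper_force: 0.0
```

Run:
```python
from g import *
rep(.027,0,np.array([.5212,-.0386,.3676]))
d=get_image('wrist');cv2.imwrite('pics/w2.png',cv2.resize(d['color'][:,:,::-1],(800,600)))
```

```text
t 3.6 pos [ 0.5467 -0.0288  0.1128] case xy mm [27.3  0. ] w 0.0684 F [ 0.  -0.7  0.1]
tool y yaw 111.17 shift cm [ 0.03 -0.   -0.  ] q [-0.18  0.33  1.75  0.    1.07 -2.12]
```

View pics/w2.png

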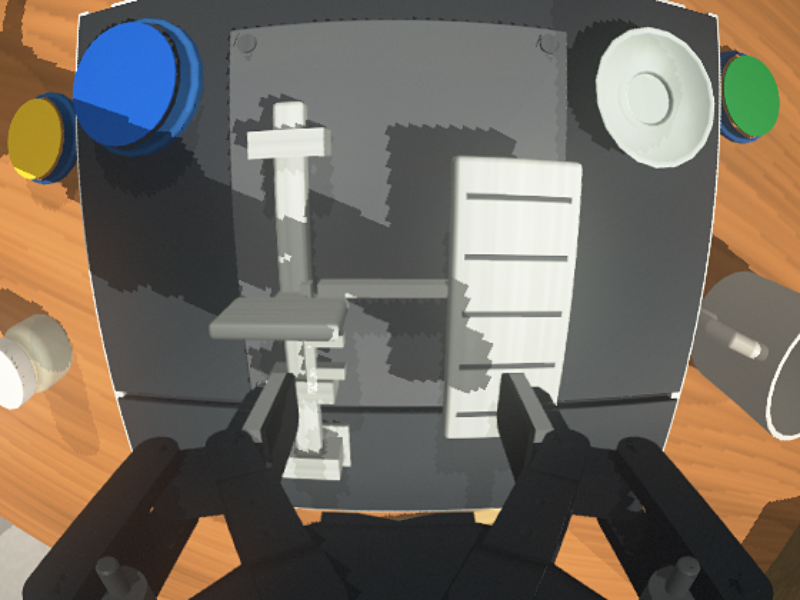

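The picture shows the right finger over the catch pad at (520,380) and the left finger in front of the tab at (270,380), with clear space on both sides. I'll press in small steps.

Call:
{"api": "send_rows", "payload": {"steps": [0.6, 0, 0, 0.3, 0, 0.6, 0, 0, 0.2, 0, 0.6, 0, 0, 0.2, 0, 0.6, 0, 0, 0, 0, 0.6, 0, 0, 0, 0]}}

```text
clock: 4.15
position: [0.5462, -0.0287, 0.1053]
ee_rot: [0.0, -0.184, 0.983, 0.0]
contact_force: [0.0, -0.0, 0.2]
width: 0.0686
gripper_force: 0.0
```

Call:
{"api": "send_rows", "payload": {"steps": [0.6, 0, 0, 0.2, 0, 0.6, 0, 0, 0.2, 0, 0.6, 0, 0, 0, 0, 0.6, 0, 0, 0, 0]}}

```text
clock: 4.55
position: [0.5461, -0.0287, 0.1012]
ee_rot: [-0.0, -0.184, 0.983, 0.0]
contact_force: [-0.6, 0.5, -0.1]
width: 0.0682
gripper_force: 0.0
```

Call:
{"api": "send_rows", "payload": {"steps": [0.6, 0, 0, 0.2, 0, 0.6, 0, 0, 0, 0, 0.6, 0, 0, 0, 0]}}

```text
clock: 4.85
position: [0.5465, -0.0287, 0.0996]
ee_rot: [0.0, -0.184, 0.983, -0.0]
contact_force: [0.3, -0.4, 3.4]
width: 0.0686
gripper_force: 1.3
```

Call:
{"api": "send_rows", "payload": {"steps": [0.6, 0, 0, 0.2, 0, 0.6, 0, 0, 0, 0, 0.6, 0, 0, 0, 0]}}

```text
clock: 5.15
position: [0.5464, -0.0287, 0.0976]
ee_rot: [0.0, -0.184, 0.983, -0.0]
contact_force: [-0.4, -0.1, 4.9]
width: 0.0681
gripper_force: 2.1
```

Call:
{"api": "send_rows", "payload": {"steps": [0.6, 0, 0, 0.2, 0, 0.6, 0, 0, 0, 0, 0.6, 0, 0, 0, 0]}}

```text
clock: 5.45
position: [0.5465, -0.0287, 0.0957]
ee_rot: [0.0, -0.184, 0.983, -0.0]
contact_force: [0.6, -0.1, 5.7]
width: 0.0683
gripper_force: 2.9
```

Call:
{"api": "send_rows", "payload": {"steps": [0.6, 0, 0, 0.2, 0, 0.6, 0, 0, 0.1, 0, 0.6, 0, 0, 0, 0, 0.6, 0, 0, 0, 0]}}

```text
clock: 5.85
position: [0.5465, -0.0287, 0.093]
ee_rot: [0.001, -0.184, 0.983, -0.0]
contact_force: [0.1, 0.2, 8.4]
width: 0.0684
gripper_force: 4.0
```

Call:
{"api": "send_rows", "payload": {"steps": [0.6, 0, 0, 0.1, 0, 0.6, 0, 0, 0, 0, 0.6, 0, 0, 0, 0]}}

```text
clock: 6.15
position: [0.5466, -0.0286, 0.0925]
ee_rot: [0.001, -0.184, 0.983, -0.0]
contact_force: [-0.2, -0.7, 11.0]
width: 0.0683
gripper_force: 5.5
```

The catch is on its stop, at about 11 N. Next I push towards case -x, which is tool +x.

Call:
{"api": "send_rows", "payload": {"steps": [0.6, 0.3, 0, 0, 0, 0.6, 0.3, 0, 0, 0, 0.6, 0.3, 0, 0, 0, 0.6, 0.3, 0, 0, 0, 0.6, 0.3, 0, 0, 0, 0.6, 0.3, 0, 0, 0, 0.6, 0, 0, 0, 0]}}

```text
clock: 6.85
position: [0.5342, -0.0347, 0.0933]
ee_rot: [0.006, -0.183, 0.983, -0.0]
contact_force: [5.9, 3.4, 7.2]
width: 0.0683
gripper_force: 4.5
```

Run:
```python
from g import *
rep(.027,0,np.array([.5212,-.0386,.3676]))
d=get_image('wrist');cv2.imwrite('pics/w3.png',cv2.resize(d['color'][:,:,::-1],(800,600)))
```

```text
t 6.85 pos [ 0.5342 -0.0347  0.0933] case xy mm [13.6 -1.1] w 0.0683 F [5.9 3.4 7.2]
tool y yaw 111.08 shift cm [-1.34  0.11  0.01] q [-0.2   0.33  1.8   0.    1.   -2.14]
```

View pics/w3.png

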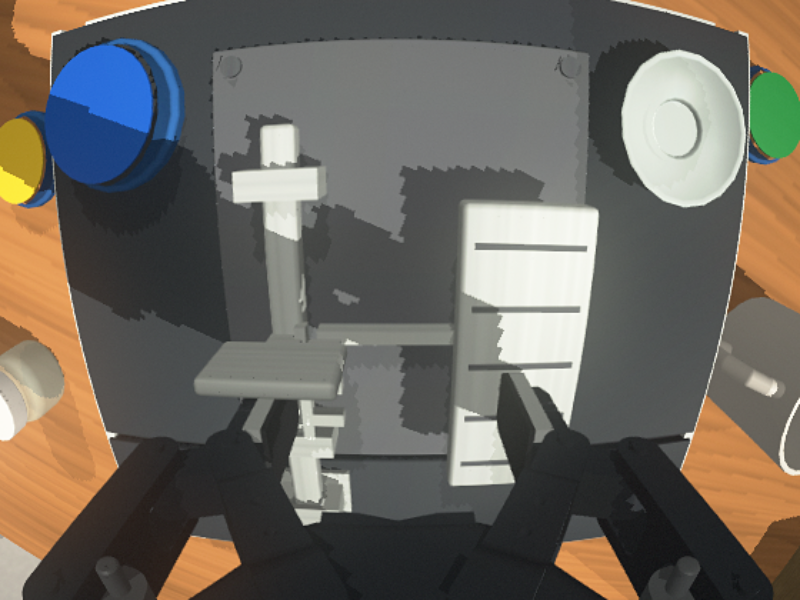

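The fingertip has reached the tab. Under the push it rose about 0.8 mm, so I'll press 1.5 mm more and keep pushing.

Call:
{"api": "send_rows", "payload": {"steps": [0.6, 0, 0, 0.1, 0, 0.6, 0, 0, 0.1, 0, 0.6, 0.2, 0, 0, 0, 0.6, 0, 0, 0, 0]}}

```text
clock: 7.3
position: [0.5342, -0.0348, 0.0927]
ee_rot: [0.008, -0.182, 0.983, -0.0]
contact_force: [8.1, 5.4, 13.0]
width: 0.0686
gripper_force: 7.2
```

It may have jammed against the tongue with the catch not fully down. I'll back off, press harder and push again.

Call:
{"api": "send_rows", "payload": {"steps": [0.6, -0.4, 0, 0, 0, 0.6, -0.4, 0, 0, 0, 0.6, -0.4, 0, 0, 0, 0.6, 0, 0, 0, 0, 0.6, 0, 0, 0, 0]}}

```text
clock: 7.8
position: [0.535, -0.0341, 0.0921]
ee_rot: [-0.004, -0.186, 0.983, -0.002]
contact_force: [-12.1, -7.5, 27.3]
width: 0.0685
gripper_force: 13.9
```

Call:
{"api": "send_rows", "payload": {"steps": [0.6, 0, 0, 0.1, 0, 0.6, 0, 0, 0.1, 0, 0.6, 0, 0, 0, 0, 0.6, 0, 0, 0, 0]}}

```text
clock: 8.2
position: [0.5351, -0.034, 0.0918]
ee_rot: [-0.003, -0.186, 0.983, -0.002]
contact_force: [-14.7, -8.2, 38.1]
width: 0.0683
gripper_force: 19.2
```

Most of the sideways force is fingertip friction on the pad, and the press is now too hard. I'll ease it and push on.

Call:
{"api": "send_rows", "payload": {"steps": [0.6, 0, 0, -0.2, 0, 0.6, 0, 0, -0.15, 0, 0.6, 0, 0, 0, 0, 0.6, 0, 0, 0, 0]}}

```text
clock: 8.6
position: [0.5359, -0.0335, 0.0924]
ee_rot: [-0.003, -0.185, 0.983, -0.001]
contact_force: [-8.1, -5.8, 18.1]
width: 0.068
gripper_force: 9.1
```

Call:
{"api": "send_rows", "payload": {"steps": [0.6, 0.3, 0, 0, 0, 0.6, 0.3, 0, 0, 0, 0.6, 0.3, 0, 0, 0, 0.6, 0.2, 0, 0, 0, 0.6, 0, 0, 0, 0]}}

```text
clock: 9.1
position: [0.5333, -0.035, 0.0929]
ee_rot: [0.006, -0.183, 0.983, -0.0]
contact_force: [6.9, 3.7, 8.3]
width: 0.0686
gripper_force: 4.7
```

Call:
{"api": "send_rows", "payload": {"steps": [0.6, 0, 0, 0.1, 0, 0.6, 0.2, 0, 0.05, 0, 0.6, 0.2, 0, 0.05, 0, 0.6, 0, 0, 0, 0]}}

```text
clock: 9.5
position: [0.5329, -0.0353, 0.0927]
ee_rot: [0.009, -0.182, 0.983, 0.0]
contact_force: [10.1, 7.4, 13.9]
width: 0.0685
gripper_force: 8.3
```

Call:
{"api": "send_rows", "payload": {"steps": [0.6, 0.2, 0, 0.05, 0, 0.6, 0.2, 0, 0.05, 0, 0.6, 0, 0, 0, 0]}}

```text
clock: 9.8
position: [0.5311, -0.0365, 0.0926]
ee_rot: [0.011, -0.181, 0.983, -0.0]
contact_force: [10.8, 8.9, 17.3]
width: 0.0681
gripper_force: 9.4
```

Call:
{"api": "send_rows", "payload": {"steps": [0.6, 0.3, 0, 0, 0, 0.6, 0.3, 0, 0, 0, 0.6, 0.3, 0, 0, 0, 0.6, 0, 0, 0, 0]}}

```text
clock: 10.2
position: [0.5229, -0.0407, 0.0927]
ee_rot: [0.011, -0.182, 0.983, -0.001]
contact_force: [10.7, 5.7, 16.4]
width: 0.0685
gripper_force: 9.3
```

Run:
```python
from g import *
rep(.027,0,np.array([.5212,-.0386,.3676]))
d=get_image('wrist');cv2.imwrite('pics/w4.png',cv2.resize(d['color'][:,:,::-1],(800,600)))
```

```text
t 10.2 pos [ 0.5229 -0.0407  0.0927] case xy mm [ 0.8 -2.6] w 0.0685 F [10.7  5.7 16.4]
tool y yaw 110.94 shift cm [-2.62  0.26  0.06] q [-0.22  0.31  1.84  0.01  0.97 -2.16]
```

View pics/w4.png

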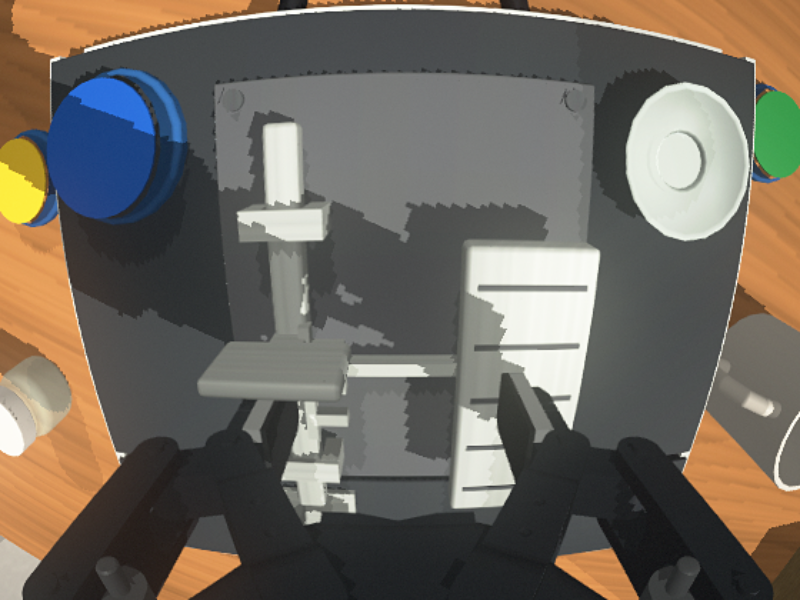

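The bolt is moving. Its end has come out past the rear guide at (282,130) and the tab has passed the tongue. I'll carry on to the stop.

Call:
{"api": "send_rows", "payload": {"steps": [0.6, 0.3, 0, 0, 0, 0.6, 0.3, 0, 0, 0, 0.6, 0.3, 0, 0, 0, 0.6, 0, 0, 0, 0]}}

```text
clock: 10.65
position: [0.5145, -0.0443, 0.0927]
ee_rot: [0.011, -0.182, 0.983, -0.001]
contact_force: [11.7, 6.4, 17.3]
width: 0.0682
gripper_force: 9.3
```

Call:
{"api": "send_rows", "payload": {"steps": [0.6, 0.3, 0, 0, 0, 0.6, 0.3, 0, 0, 0, 0.6, 0.3, 0, 0, 0, 0.6, 0, 0, 0, 0]}}

```text
clock: 11.05
position: [0.5062, -0.0476, 0.0926]
ee_rot: [0.011, -0.182, 0.983, -0.001]
contact_force: [11.6, 5.9, 17.2]
width: 0.0682
gripper_force: 9.1
```

```bash
python3 -c "
from g import *
rep(-.023,0,np.array([.5212,-.0386,.3676]))"
```

```text
t 11.05 pos [ 0.5062 -0.0476  0.0926] case xy mm [-17.3  -3. ] w 0.0682 F [11.6  5.9 17.2]
tool y yaw 110.93 shift cm [ 0.57  0.3  -0.01] q [-0.24  0.29  1.87  0.01  0.96 -2.18]
```

Call:
{"api": "send_rows", "payload": {"steps": [0.6, 0.3, 0, 0, 0, 0.6, 0.3, 0, 0, 0, 0.6, 0, 0, 0, 0]}}

```text
clock: 11.35
position: [0.5006, -0.0499, 0.0926]
ee_rot: [0.011, -0.182, 0.983, -0.002]
contact_force: [10.7, 6.6, 18.1]
width: 0.0684
gripper_force: 9.3
```

Call:
{"api": "send_rows", "payload": {"steps": [0.6, 0.2, 0, 0, 0, 0.6, 0.2, 0, 0, 0, 0.6, 0, 0, 0, 0]}}

```text
clock: 11.65
position: [0.5004, -0.0501, 0.0927]
ee_rot: [0.015, -0.182, 0.983, -0.001]
contact_force: [18.7, 12.0, 11.9]
width: 0.0686
gripper_force: 14.0
```

Call:
{"api": "send_rows", "payload": {"steps": [0.6, 0.2, 0, 0, 0, 0.6, 0.2, 0, 0, 0, 0.6, 0, 0, 0, 0]}}

```text
clock: 11.95
position: [0.5003, -0.0502, 0.0929]
ee_rot: [0.019, -0.182, 0.983, -0.001]
contact_force: [27.0, 18.1, 5.1]
width: 0.0685
gripper_force: 17.8
```

The bolt is hard against its stop at case x ≈ -23 mm, as predicted. I'll ease the push, then lift.

Call:
{"api": "send_rows", "payload": {"steps": [0.6, -0.4, 0, -0.1, 0, 0.6, -0.3, 0, -0.2, 0, 0.6, 0, 0, -0.3, 0, 0.6, 0, 0, -0.4, 0, 0.6, -0.2, 0, -0.5, 0, 0.6, -0.3, 0, -1, 0, 0.6, 0, 0, -2, 0, 0.6, 0, 0, -3, 0, 0.6, 0, 0, -3, 0, 0.6, 0, 0, 0, 0, 0.6, 0, 0, 0, 0]}}

```text
clock: 13.05
position: [0.4937, -0.0489, 0.1925]
ee_rot: [-0.0, -0.184, 0.983, -0.0]
contact_force: [-0.9, -1.1, -1.0]
width: 0.0683
gripper_force: 0.0
```

Run:
```python
from g import *
rep(.027,0,np.array([.5212,-.0386,.3676]))
d=get_image('wrist');cv2.imwrite('pics/w5.png',cv2.resize(d['color'][:,:,::-1],(800,600)))
```

```text
t 13.05 pos [ 0.4937 -0.0489  0.1925] case xy mm [-29.4   0.3] w 0.0683 F [-0.9 -1.1 -1. ]
tool y yaw 111.2 shift cm [-5.63 -0.04 -0.  ] q [-0.24  0.18  1.73 -0.    1.23 -2.18]
```

View pics/w5.png

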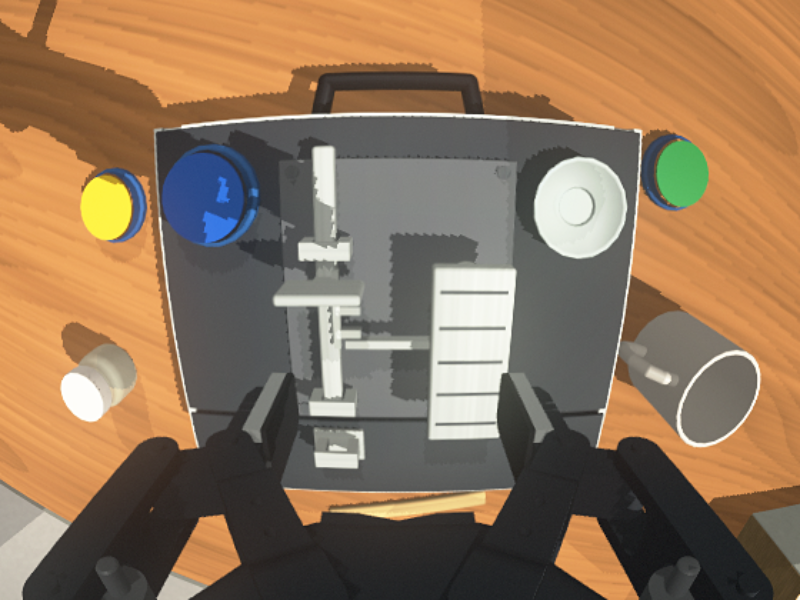

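The bolt is out of its keeper at (338,445) and the tab's near top edge runs (275,304)-(362,304). I'll check bolt travel and catch height against the model projection.

Run:
```python
from g import *
s=get_state();w,a,b,c=s['ee_rot'];M=R.from_quat([a,b,c,w]).as_matrix()
d=get_image('wrist');K=d['mtx'];mt=d['mount'];v=[.5212,-.0386,.3676]
def pr(P):
    c_,s_=np.cos(v[2]),np.sin(v[2]);W=np.array(P)/1e3@np.array([[c_,-s_,0],[s_,c_,0],[0,0,1]]).T+[v[0],v[1],0]
    C=((W-s['position'])@M-mt[:3,3])@mt[:3,:3]
    n=np.linalg.norm(C[:,:2],axis=1);th=np.arctan2(n,C[:,2])
    return ((C[:,:2]/n[:,None]*th[:,None]*K[0,0]+K[:2,2])/.7).round(0).tolist()
for t in(28,38,42):print(t,pr([[8-t,-62,123],[8-t,-18,123]]))
for z in(100,107):print(z,pr([[-50,18,z],[-50,62,z],[55,62,z],[55,18,z]]))
```

```text
28 [[273.0, 337.0], [360.0, 338.0]]
38 [[272.0, 318.0], [359.0, 318.0]]
42 [[271.0, 310.0], [359.0, 311.0]]
100 [[431.0, 267.0], [514.0, 268.0], [498.0, 435.0], [426.0, 437.0]]
107 [[432.0, 270.0], [517.0, 271.0], [500.0, 442.0], [427.0, 444.0]]
```

```bash
python3 -c "
from rig import *
print(sign_off())"
```

```text
the job is handed in; nothing more can be done
None
```

I handed the job in with the bolt fully withdrawn at its stop (about 42 mm by the wrist camera), the catch back up and locking it, and the hand clear; the bystanders in view look unmoved, and the hand-in gave no verdict.

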